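# Lock the vial carousel with its bar

### The arm

A 6-joint arm with a two-finger parallel gripper is mounted at the origin on a cart in front of the work surface, level with it; the furniture and walls round the work are solid. World frame = base frame: x ahead of the robot, y to its left, z up, the work surface at z = 0. Lengths are in mm, angles in rad, forces in N, time in s.
With the tool pointing down it reaches from about 400 to 825 mm from the base axis. Payload 7 kg.
Tool frame: the origin (TCP) lies between the finger pads; the fingertips stand 14 mm ahead of it and the grasp point (between the pads) lies 5 mm behind it; z points along the fingers, y is the line along which they close (so a half turn about z gives the same grasp; the last joint's range is limited). The gripper opens to 88 mm and grips with 3 to 60 N. Pads are 19 mm wide; open, the fingers measure 130 mm over their backs; the gripper's body (78 mm by 193 mm) begins 47 mm behind the grasp point.
Start: joints at [-1.022, 0.359, 0.012, 0, -1.224, -0.288], TCP at [174.025, -652.158, 240.561] pointing down, gripper open.
Joint ranges: [-3.07, 3.07], [-1.43, 2.12], [-1.02, 1.25], [-3.03, 1.67], [-3.05, -0], [-3.03, 3.03]. Speed limits (rad/s): [2.39, 2.39, 3.01, 3.14, 3.14, 3.14].

### API

Orientations are given as a unit quaternion [x, y, z, w].
In Python, from bench import robot, grip, solver, status, cams gives the robot as it stands. Calls block until the motion is done:
- robot.movep(position, orientation): joint-space move of the TCP to a pose.
- robot.line_to(position, rate=150, frame=None, stop_force=None): straight line of the TCP; frame=None keeps the orientation; rate is the mean speed in mm/s. With stop_force (N) it stops when the force on the tool has changed by that much, and returns True; else False.
- robot.set_joints(angles): joint-space move.
- grip(opening): finger opening in mm; the grip force is fixed at half the most; returns when the fingers have stopped.
- robot.pause(seconds).
- solver.inverse_kinematics(position, orientation): joint angles nearest the present ones, or None.
- status.observe(): the state.
- cams.snapshot(name): name is "scene" or "side" or "wrist"; returns the picture (400x640x3 uint8, red, green, blue); there is no depth.
- cams.camera_info(name): a dict with "camera_matrix" (3x3 intrinsics, pixels), "dist" ([k1, k2, p1, p2, k3] as OpenCV has them; the pictures are not rectified), "extrinsics" (4x4, takes a point from world to camera coordinates). Camera axes: x right, y down, z forward; pixel columns grow to the right and rows downward; lengths in mm; the calibration is good to about 2 mm. A picture is of the moment at which its call begins: read the wrist's pose just before it. camera_info takes no time and is no camera call; for the wrist camera it gives the pose at the moment of the call.
A pose or a line that the arm cannot do raises robot.Unreachable and nothing moves.
- robot.sign_off(): hands the job in; it is judged then, once.
The state is a dict: "time_s": time; "joints": joint angles; "dq": joint speeds; "effort": joint torques, N m; "ee_pos": TCP position; "eef_rot": TCP orientation; "force": force on the tool from outside, world axes, zero at the start; "moment": the same for the moment, N m; "finger_gap": finger opening in mm; "grasp_force": force on a finger pad.
Only numpy, scipy, OpenCV 4.12 (cv2) and the standard library are available. Lean on these libraries where they do the work, as an engineer would, in place of code of your own. Each camera call takes 0.05 s, during which the arm holds its last target. There are 200 camera calls.

### The job

Lock the little vial carousel: with the fingertips, push its red peg round until the slot across the white disc lines up with the steel bar, then push the bar by its orange tab straight through the slot until the tab is fully home against the guide. Do not lift the bar, do not disturb the other things on the bench, and take the hand away when it is locked.

Things in the scene. Friction and masses are not known exactly. Their poses are not given: they have to be found in the camera images.
- lock_base: Locking unit, screwed to the bench: grey round foot, 104 mm across, under the disc; a grey bed 38 mm wide, 19 mm high runs back to 240 mm behind the disc's axis, with low dark lips to z = 24 mm; a keeper (cheeks 17 mm apart, tops 34 mm) stands 48 to 70 mm ahead of the axis. Origin: on the bench under the axis. x: along the bed, the way the bar is pushed to lock; z up.
- guide_rear (a point): Middle between the rear ends of the two aluminium guide cheeks on the bed, 85 mm behind the disc's axis, 35 mm above the bench (level with the cheeks' tops; screw heads to 37 mm). The cheeks reach from here forward to 48 mm behind the axis, 14 mm apart, 34 mm over all. The front of the orange tab stops here when the bar is home. x: push direction.
- slot (a point): Centre of the disc's top, on its vertical axis, 30 mm above the bench; turns with the disc. Disc: white, 84 mm across, four black vial wells in its top. A slot 16 mm wide, 12 mm deep, with a dark floor and mouths widened to 24 mm, runs right across through the axis, the same either way round: the disc may end at either of two places half a turn apart. x: along the slot.
- peg_top (a point): Top of the red round peg on the disc, 64 mm above the bench. The peg stands upright on the disc's top (which is at 30 mm), 28 mm from the axis, at right angles to the slot (along the disc's +y); 13 mm thick, its knob (top 12 mm) 15 mm thick. Turned by pushing it sideways along its circle with about 2 to 3 N; the disc stays where it is left.
- disc (a joint): Angle of the disc in the locking unit, counterclockwise seen from above, rad. 0 and 3.14: the slot lies along the bar (peg to the left, or to the right, of the bar seen in the push direction). 1.57: slot crosswise, peg on the guide's side. It starts between 0.5 and 2.64 and can turn from -0.6 to 3.74.
- bar: The loose steel bar with its orange tab: 10 mm wide, 12 mm high, lying on the bed (underside 19 mm above the bench) in an open-topped guide that holds it only sideways, 2 mm play each side. Origin: under the bar at the front face of the tab; x along the bar, towards its tip, the push direction. 147 mm from this face to the tip.
- bar_tip (a point): Middle of the front end of the bar, 2 mm behind the very tip, which points at the disc; the last 8 mm or so are narrowed to 5 mm. At the start it is 51 to 69 mm short of the disc's axis; fully home it is 60 mm past the axis, in the keeper. x: push direction.
- bar_tab (a point): Middle of the rear face of the orange tab on the bar's tail, the face to push on. Tab: 8 mm thick along the bar, 30 mm wide, from 26 to 62 mm above the bench; this point is 44 mm above the bench. x: push direction. The bar slides with about 1 N; home is when the front of the tab meets the rear ends of the guide cheeks, 111 to 129 mm further on than at the start.
- stopper: Loose red rubber stopper, 29 mm across, 25 mm high, beside the bed; origin at the centre of its underside. Leave alone.
- weighing_bottle: Loose small glass bottle with lid, 35 mm across, 65 mm high, beyond the keeper; origin at the centre of its underside. Leave alone.
- petri_dish: Loose covered glass dish, 65 mm across, 15 mm high, behind the unit; origin at the centre of its underside. Leave alone.
- kcl_bottle: Loose white bottle with a blue cap, 46 mm across, 92 mm high, on the left; origin at the centre of its underside. Leave alone.
- ph_strips: Loose small box of test strips, 26 x 60 x 45 mm, behind the unit; origin at the centre of its underside. Leave alone.
- conical_flask: Loose conical flask with amber contents, 83 mm across, 130 mm high, on the right; origin at the centre of its underside. Leave alone.

How it is judged (in metres and radians):
On the way, in this order (a step that is already met when the one before it is completed fails the run):
1. the slot has been turned into line with the bar while the bar is still outside the disc (angle between the x axis of slot and the x axis of lock_base, either way round below 0.25 rad and x of bar_tip in the frame of lock_base below -0.036 m), for 0.1 s.
2. the bar has been pushed through the slot, home to the guide (x of bar_tip in the frame of lock_base above 0.055 m), for 0.1 s.
At the end, for the whole second after the job is handed in: The bar lies through the disc's slot and in the keeper, flat on its bed, its tab within 5 mm of the guide cheeks (tip more than 55 mm past the disc's axis), the slot within 0.15 rad of the bar, and everything at rest (x of bar_tip in the frame of lock_base above 0.055 m and y of bar_tip in the frame of lock_base between -0.008 and 0.008 m and z of bar_tip in the frame of lock_base below 0.029 m and angle between the x axis of slot and the x axis of lock_base, either way round below 0.15 rad and z of bar_tab in the frame of lock_base below 0.048 m and linear speed of bar below 0.02 m/s); the robot touches nothing.
It fails at once if the bar was lifted (more than 8 mm) or carried out of its guide (z of bar_tip in the frame of lock_base above 0.033 m or z of bar_tab in the frame of lock_base above 0.052 m).
It fails at once if something else on the bench was moved more than 15 mm (distance of any of stopper, weighing_bottle, petri_dish, kcl_bottle, ph_strips, conical_flask from where it was at the start of the episode above 0.015 m).
It also fails if it takes over 51 s, if anything falls off the work surface, if the arm or the gripper's body presses on something with over 40 N, if the wrist force passes 120 N, or if a joint passes its speed limit or range.

## Working session

There is one attempt and no reset: what is moved stays moved. The work goes in short steps, each a Python script; the robot and the scene stay as the last script left them, time stands still between calls to the robot, and variables do not carry over. Pictures are saved under pics/ and viewed, at most 10 in all, crops included, and the job is handed in when it is done.

```bash
mkdir -p pics; ls; python3 - <<'E'
from bench import robot, grip, solver, status, cams
import cv2
s=status.observe();print(s)
for n in ["scene","side"]:
    cv2.imwrite(f"pics/{n}0.png",cv2.resize(cams.snapshot(n)[:,:,::-1],(800,500),interpolation=cv2.INTER_CUBIC))
    print(cams.camera_info(n))
E
```

```text
pics
{'time_s': 0.0, 'joints': array([-1.02190734e+00,  3.59377624e-01,  1.10643934e-02, -3.74198292e-04,
       -1.22411535e+00, -2.88132588e-01]), 'dq': array([ 0.00022453, -0.00062926, -0.00192565,  0.00171865, -0.00055085,
        0.00023661]), 'effort': array([-9.02587344e-04, -5.82722139e+01,  2.93054849e+01,  6.99767634e+00,
        6.89112276e-03, -1.49005054e-04]), 'ee_pos': array([ 173.90321467, -651.7224809 ,  239.62674394]), 'eef_rot': array([-1.29945921e-01,  9.91520731e-01,  8.17182513e-04, -1.70940267e-04]), 'force': array([ 0.18596727, -0.00814277, -0.18253877]), 'moment': array([-0.01927375,  0.00659379, -0.04404714]), 'grasp_force': 0.0, 'finger_gap': 87.60361567559333}
{'camera_matrix': array([[403.47825475,   0.        , 320.45435998],
       [  0.        , 403.47825475, 198.79165213],
       [  0.        ,   0.        ,   1.        ]]), 'dist': array([-0.02505084,  0.        ,  0.        ,  0.        ,  0.        ]), 'extrinsics': array([[ 5.10972124e-01, -8.59340369e-01, -2.10147233e-02,
        -3.15854796e+02],
       [-4.45649220e-01, -2.43923852e-01, -8.61334968e-01,
         2.93224284e+02],
       [ 7.35053917e-01,  4.49483353e-01, -5.07602654e-01,
         1.13339881e+03],
       [ 0.00000000e+00,  0.00000000e+00,  0.00000000e+00,
         1.00000000e+00]])}
{'camera_matrix': array([[382.79942265,   0.        , 321.4056497 ],
       [  0.        , 382.79942265, 203.65447025],
       [  0.        ,   0.        ,   1.        ]]), 'dist': array([-0.03574201,  0.        ,  0.        ,  0.        ,  0.        ]), 'extrinsics': array([[-9.16143218e-01, -4.00491730e-01, -1.69699390e-02,
         4.94073799e+02],
       [-1.69178413e-01,  4.24689365e-01, -8.89391707e-01,
         1.92588113e+02],
       [ 3.63400976e-01, -8.11939233e-01, -4.56830836e-01,
         9.35155632e+02],
       [ 0.00000000e+00,  0.00000000e+00,  0.00000000e+00,
         1.00000000e+00]])}
```

View pics/scene0.png

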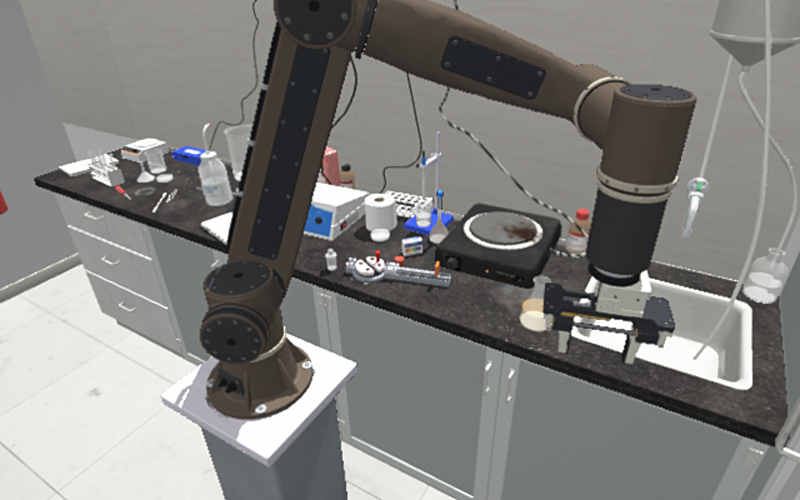

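View pics/side0.png

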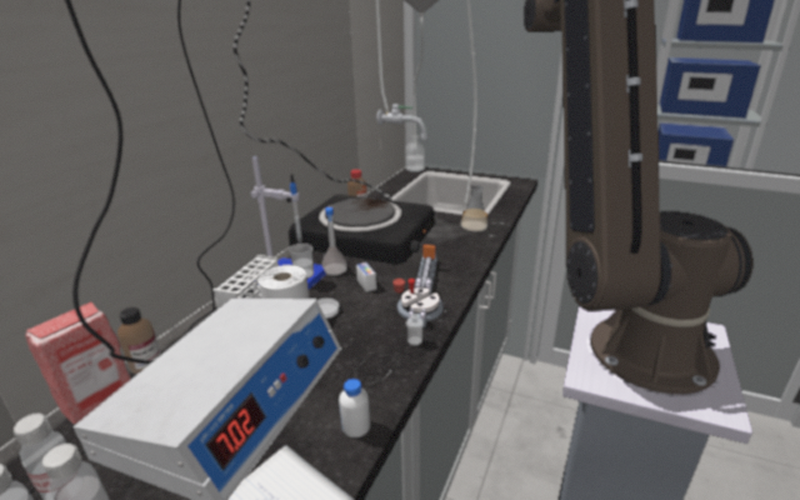

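The scene view shows the disc at about (371,268) of the 800 px picture, the orange tab at (437,268), and the weighing bottle at (331,260). The side view shows the disc at (420,300), the tab at (430,250), and the red peg near (411,284). I'll triangulate roughly, then look from above with the wrist camera.

```bash
cat > h.py <<'E'
from bench import robot, grip, solver, status, cams
import numpy as np, cv2
from scipy.spatial.transform import Rotation as R
def ray(info,px):
    K=np.array(info["camera_matrix"]);E=np.array(info["extrinsics"])
    n=cv2.undistortPoints(np.array([[px]],float),K,np.array(info["dist"]))[0,0]
    d=E[:3,:3].T@np.array([n[0],n[1],1]);c=-E[:3,:3].T@E[:3,3]
    return c,d
def onplane(info,px,z):
    c,d=ray(info,px);return c+d*(z-c[2])/d[2]
def proj(info,P):
    E=np.array(info["extrinsics"])
    return cv2.projectPoints(np.array(P,float).reshape(-1,3),cv2.Rodrigues(E[:3,:3])[0],E[:3,3],np.array(info["camera_matrix"]),np.array(info["dist"]))[0].reshape(-1,2)
def down(yaw):  # tool y axis (closing line) direction: yaw = angle of tool x axis in world
    return (R.from_euler('z',yaw)*R.from_quat([1,0,0,0])).as_quat()
E
python3 - <<'E'
from h import *
i=cams.camera_info("scene");j=cams.camera_info("side")
f=lambda a,b:(a/1.25,b/1.25)
for n,a,b,z in [("disc",(371,268),(420,301),30),("tab",(437,268),(430,250),50),("wb",(331,260),(415,328),35),("flask",(537,305),(475,210),40),("stopper",(399,261),(399,285),20),("strip",(412,246),(367,278),25)]:
    print(n,onplane(i,f(*a),z).round(),onplane(j,f(*b),z).round())
w=cams.camera_info("wrist");E=w["extrinsics"];print(w, (-E[:3,:3].T@E[:3,3]).round(1),status.observe()["ee_pos"],R.from_quat(status.observe()["eef_rot"]).as_matrix().round(2))
E
```

```text
disc [467.  10.  30.] [476.  42.  30.]
tab [ 532. -172.   50.] [ 531. -165.   50.]
wb [440. 134.  35.] [446. 146.  35.]
flask [ 514. -467.   40.] [ 505. -499.   40.]
stopper [553. -34.  20.] [555. -19.  20.]
strip [642. -28.  25.] [637. -13.  25.]
{'camera_matrix': array([[335.14820008,   0.        , 316.03225892],
       [  0.        , 335.14820008, 198.51864889],
       [  0.        ,   0.        ,   1.        ]]), 'dist': array([-0.04808853,  0.        ,  0.        ,  0.        ,  0.        ]), 'extrinsics': array([[-2.57584039e-01,  9.66253307e-01,  2.23817975e-03,
         6.74368110e+02],
       [ 9.32538842e-01,  2.47988534e-01,  2.62436650e-01,
        -3.36171293e+01],
       [ 2.53025238e-01,  6.96866819e-02, -9.64946628e-01,
         3.90135192e+02],
       [ 0.00000000e+00,  0.00000000e+00,  0.00000000e+00,
         1.00000000e+00]])} [ 106.3 -670.5  383.8] [ 173.92725011 -651.77486307  239.71511772] [[-0.97 -0.26 -0.  ]
 [-0.26  0.97  0.  ]
 [ 0.    0.   -1.  ]]
```

```bash
python3 - <<'E'
from h import *
import json
for z in (300,270,240):
    try:
        robot.movep([550,-70,z],down(np.pi)); break
    except robot.Unreachable: print("unreach",z)
robot.pause(0.3)
w=cams.camera_info("wrist");im=cams.snapshot("wrist")
np.savez("w1.npz",im=im,**{k:np.array(v) for k,v in w.items()})
cv2.imwrite("pics/w1.png",im[:,:,::-1]);s=status.observe();print(s["time_s"],s["ee_pos"],s["joints"])
print(proj(w,[[471,26,30],[531,-168,62]]))
E
```

```text
2.9167 [549.98364074 -70.27251532 299.95414187] [ 2.26167579e-01  1.26225712e-01 -1.61655198e-01  3.89913585e-05
 -1.28302761e+00 -1.79734225e+00]
[[396.71253654 100.22649699]
 [230.69375821 154.07658452]]
```

View pics/w1.png

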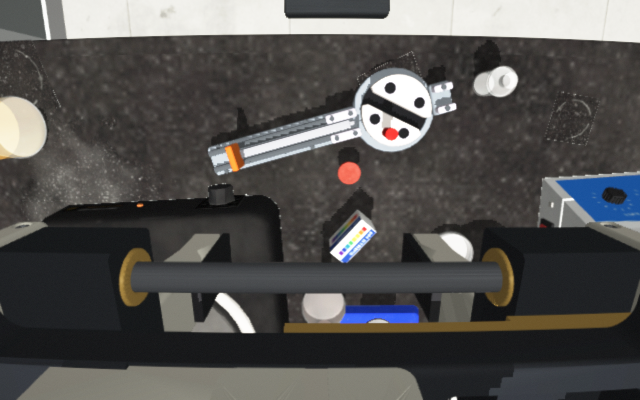

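The wrist view shows the disc at about (395,110), the slot from (363,95) to (425,125), the peg knob at (391,133), the orange tab at (233,157), and the keeper at (443,98). The stopper is at (349,173) and the weighing bottle at (495,82). The hot plate corner lies close to the bed at (280,200). Next I'll take accurate measurements by colour.

```bash
python3 - <<'E'
from h import *
d=np.load("w1.npz");w={k:d[k] for k in("camera_matrix","dist","extrinsics")};im=d["im"]
cv2.imwrite("pics/w1c.png",cv2.resize(im[60:190,200:460,::-1],None,fx=3,fy=3,interpolation=cv2.INTER_CUBIC))
hsv=cv2.cvtColor(im,cv2.COLOR_RGB2HSV)
def blobs(m,lo):
    n,l,st,c=cv2.connectedComponentsWithStats(m.astype(np.uint8))
    return [(st[i].tolist(),c[i].round(1).tolist()) for i in range(1,n) if st[i][4]>lo]
h,s,v=cv2.split(hsv)
print("red",blobs(((h<6)|(h>174))&(s>150)&(v>90),40))
print("orange",blobs((h>=7)&(h<16)&(s>150)&(v>90),40))
wh=(s<30)&(v>215);wh[:55]=0;wh[190:]=0
print("white",blobs(wh,60))
for n,p,z in[("plate corner",(280,200),0),("plate corner",(280,200),80),("knob",(220,186),40),("flask",(20,128),60)]: print(n,onplane(w,p,z).round())
# scene camera: hot plate corners for height
i=cams.camera_info("scene")
for p in[(438,252),(438,270)]: print(onplane(i,(p[0]/1.25,p[1]/1.25),0).round(),onplane(i,(p[0]/1.25,p[1]/1.25),70).round())
E
```

```text
red [([383, 128, 16, 12, 133], [390.1, 133.2]), ([338, 161, 22, 23, 344], [347.8, 173.0])]
orange [([225, 144, 19, 28, 203], [236.1, 155.7])]
white [([486, 67, 31, 29, 584], [501.4, 81.2]), ([315, 74, 117, 77, 3000], [392.0, 114.6]), ([326, 78, 44, 46, 391], [349.5, 106.9]), ([432, 82, 21, 22, 217], [441.2, 91.7]), ([244, 121, 110, 36, 840], [297.6, 137.8]), ([0, 136, 39, 20, 257], [20.6, 147.7]), ([243, 147, 67, 21, 163], [276.1, 156.9]), ([212, 153, 17, 12, 128], [219.6, 158.3])]
plate corner [ 603. -120.    0.]
plate corner [ 581. -111.   80.]
knob [ 574. -190.   40.]
flask [ 498. -417.   60.]
[686. -97.   0.] [ 582. -149.   70.]
[ 593. -145.    0.] [ 497. -193.   70.]
```

View pics/w1c.png

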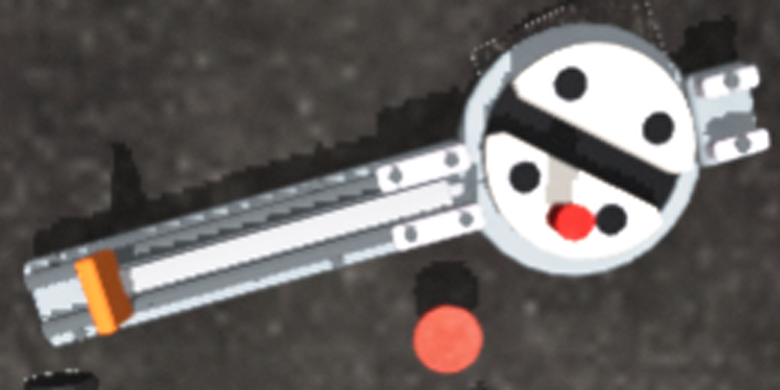

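The crop shows the cheek screws at (396,174), (452,159), (411,234) and (466,219), and the keeper screws at (732,80) and (748,144). The slot runs from (503,112) to (660,190). The peg knob is at (572,222) and the tab top at about (98,292). All the wells look empty. I'll fit the unit's pose to these points.

```bash
python3 - <<'E'
from h import *
d=np.load("w1.npz");w={k:d[k] for k in("camera_matrix","dist","extrinsics")}
P=lambda x,y,z:onplane(w,(200+(x+.5)/3-.5,60+(y+.5)/3-.5),z)[:2]
s=[P(396,174,36),P(411,234,36),P(452,159,36),P(466,219,36),P(732,80,36),P(748,144,36)]
m=[(s[0]+s[1])/2,(s[2]+s[3])/2,(s[4]+s[5])/2]
u=m[2]-m[0];u/=np.linalg.norm(u);n=np.array([-u[1],u[0]])
print("mids",np.round(m,1),"screw spacing",[np.linalg.norm(s[k]-s[k+1]).round(1) for k in(0,2,4)],"along",[((x-m[0])@u).round(1) for x in m],"off-line",((m[1]-m[0])@n).round(1))
yaw=np.arctan2(u[1],u[0]);print("yaw",yaw)
print("axis guess from keeper(59 ahead)",(m[2]-59*u).round(1),"from guide mid(-66.5)",((m[0]+m[1])/2+66.5*u).round(1))
# disc circle: white top's far edges
e=np.array([P(*p,30) for p in[(590,42),(640,52),(545,62),(697,150),(680,95),(487,150)]])
from scipy.optimize import least_squares
r=least_squares(lambda c:np.hypot(*(e-c).T)-42,e.mean(0));print("circle",r.x.round(1),r.fun.round(1))
a,b=P(503,112,30),P(660,190,30);sa=(b-a);print("slot mid",((a+b)/2).round(1),"ang",np.arctan2(sa[1],sa[0]))
a2,b2=P(503,112,18),P(660,190,18);print("slot mid floor",((a2+b2)/2).round(1))
pg=P(572,222,64)
for ax in(r.x,m[2]-59*u):
    q=pg-ax;print("peg",pg.round(1),"r",np.hypot(*q).round(1),"disc angle",(np.arctan2(q[1],q[0])-np.pi/2-yaw+np.pi)%(2*np.pi)-np.pi)
for ax in (r.x,): 
  for p,z in[((78,262),62),((102,333),62),((90,297),62),((107,252),62),((131,318),62),((455,190),31)]:
    q=P(*p,z)-ax;print(p,P(*p,z).round(1),"along",(q@u).round(1),"lat",(q@n).round(1))
q=m[0]-r.x;print("guide rear screw rel",(q@u).round(1),(q@n).round(1),"keeper",((m[2]-r.x)@u).round(1),((m[2]-r.x)@n).round(1))
E
```

```text
mids [[503.2 -48.6]
 [497.3 -26.6]
 [467.1  83.4]] screw spacing [np.float64(24.4), np.float64(24.2), np.float64(25.7)] along [np.float64(0.0), np.float64(22.8), np.float64(136.8)] off-line -0.1
yaw 1.8379162227396109
axis guess from keeper(59 ahead) [482.6  26.4] from guide mid(-66.5) [482.7  26.5]
circle [483.7  27.1] [ 1.   0.7 -1.2  0.4 -1.   0.3]
slot mid [482.5  23.1] ang 1.1364785399935373
slot mid floor [482.6  25.9]
peg [508.   12.9] r 28.1 disc angle 2.3470716936247316
peg [508.   12.9] r 28.7 disc angle 2.3851880840646045
(78, 262) [ 522.9 -173.2] along -203.6 lat 15.0
(102, 333) [ 550.3 -165.8] along -203.6 lat -13.3
(90, 297) [ 536.3 -169.5] along -203.5 lat 1.2
(107, 252) [ 519.2 -161.9] along -191.7 lat 15.7
(131, 318) [ 544.4 -154.2] along -190.9 lat -10.8
(455, 190) [497.8 -27.7] along -56.6 lat 0.8
guide rear screw rel -78.2 1.2 keeper 58.6 1.2
```

The fit is consistent: axis at (482.8, 26.5), bed yaw 1.838, peg radius 28.1–28.7 mm against 28 given, disc angle about 2.39, and tab rear face at −204 mm. I'll turn the disc counterclockwise to π by caging the peg loosely between the fingertips, with the tool turning along with it.

```bash
cat >> h.py <<'E'
AX=np.array([482.8,26.5]);YAW=1.838
U=np.array([np.cos(YAW),np.sin(YAW)]);N=np.array([-U[1],U[0]])
def pegpose(th,z,r=28.5):
    phi=YAW+np.pi/2+th
    return [*(AX+r*np.array([np.cos(phi),np.sin(phi)])),z],down(phi+np.pi)
E
python3 - <<'E'
from h import *
t0=2.38
grip(32)
p,q=pegpose(t0,130);robot.movep(p,q)
hit=robot.line_to(pegpose(t0,56)[0],rate=60,stop_force=8)
s=status.observe();print("down",hit,s["ee_pos"].round(1),s["force"].round(1),s["time_s"])
if hit: raise SystemExit
grip(19);s=status.observe();print("gap",s["finger_gap"],s["grasp_force"],s["force"].round(1))
for th in np.linspace(t0,np.pi+0.06,7)[1:]:
    p,q=pegpose(th,56);r=robot.line_to(p,rate=30,frame=q,stop_force=15)
    s=status.observe();print(round(th,2),r,s["ee_pos"].round(1),s["force"].round(1))
    if r: break
grip(32)
robot.line_to([*s["ee_pos"][:2],180],rate=120)
w=cams.camera_info("wrist");im=cams.snapshot("wrist")
np.savez("w2.npz",im=im,**{k:np.array(v) for k,v in w.items()})
c=proj(w,[[*AX,30]])[0];print(c,status.observe()["time_s"])
cv2.imwrite("pics/w2.png",im[:,:,::-1])
E
```

```text
down False [508.2  13.1  56.4] [-0.5 -0.5  0.6] 6.15
gap 18.88307575157497 0.0 [-0.5  0.4 -0.4]
2.52 False [509.5  16.6  56. ] [-0.5 -0.9 -0.6]
2.65 False [510.3  20.1  55.9] [-1.1 -1.7  0.1]
2.79 False [511.   24.   55.9] [-1.2 -1.4  0.1]
2.93 False [511.2  28.   56. ] [-0.7 -1.  -0.9]
3.06 False [510.8  31.9  56. ] [-0.3 -0.8 -0.8]
3.2 False [509.9  35.7  56. ] [-0.7 -1.2 -0.7]
[316.227208   157.21766672] 10.1
```

View pics/w2.png

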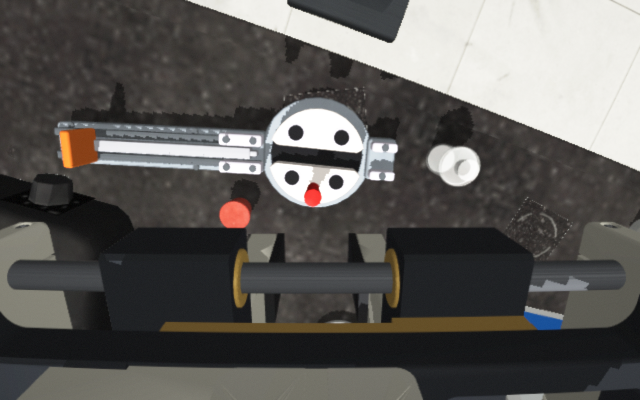

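The slot runs from (273,155) to (362,161), parallel within about 0.02 rad to the guide–keeper line from (226,153) to (382,161). The bar is still outside the disc. Next I'll push the tab with closed fingers, closing line along the bar so that the wide body stays off the hot plate.

```bash
python3 - <<'E'
from h import *
q=down(YAW+np.pi/2)
A=lambda a,z:[*(AX+a*U),z]
grip(0)
robot.movep(A(-248,160),q)
hit=robot.line_to(A(-248,48),rate=80,stop_force=8)
s=status.observe();print("down",hit,s["ee_pos"].round(1),s["force"].round(1),s["finger_gap"])
if hit: raise SystemExit
for a,r in((-190,50),(-125,50),(-95,25)):
    hit=robot.line_to(A(a,48),rate=r,stop_force=10)
    s=status.observe();d=s["ee_pos"][:2]-AX
    print(a,hit,"along",(d@U).round(1),"lat",(d@N).round(1),s["ee_pos"][2].round(1),s["force"].round(1),s["time_s"])
    if hit: break
w=cams.camera_info("wrist");im=cams.snapshot("wrist")
cv2.imwrite("pics/w3.png",im[:,:,::-1])
for p in[(-85,0,35),(60,0,28)]: print(proj(w,[[*(AX+p[0]*U),p[2]]]))
E
```

```text
down False [ 548.6 -212.8   48.5] [-0.2 -0.8 -0.2] 0.2428828706726739
-190 False along -190.1 lat -0.0 48.0 [-0.1 -0.2  0.8] 14.6833
-125 False along -125.1 lat 0.1 47.9 [-0.5 -0.2  0.4] 16.1333
-95 True along -117.6 lat -0.4 48.4 [ 1.3 -6.2  1.1] 16.6833
[[380.72907955 249.3340568 ]]
[[636.54197403 242.10299147]]
```

View pics/w3.png

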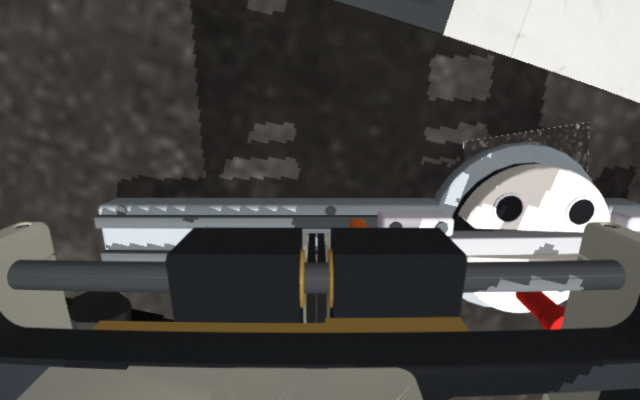

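The push stopped at 10 N, with the tab at (358,225) close to the cheek ends at (378,222). I'll back off, rise and check from above.

```bash
python3 - <<'E'
from h import *
A=lambda a,z,l=0:[*(AX+a*U+l*N),z]
robot.line_to(A(-140,48),rate=80)
robot.line_to(A(-140,180),rate=150)
robot.line_to(A(-60,210,-60),rate=150)
w=cams.camera_info("wrist");im=cams.snapshot("wrist")
np.savez("w4.npz",im=im,**{k:np.array(v) for k,v in w.items()})
c=proj(w,[A(-20,30)])[0];x,y=int(c[0]-130),int(max(c[1]-85,0));print(x,y,status.observe()["time_s"])
cv2.imwrite("pics/w4.png",cv2.resize(im[y:y+170,x:x+260,::-1],None,fx=3,fy=3,interpolation=cv2.INTER_CUBIC))
for p in[(-85,0,35),(62,0,31),(-93,0,62)]: print((proj(w,[A(p[0],p[2])])[0]-[x,y])*3)
E
```

```text
228 34 19.1
[184.97241207 257.48762356]
[652.30579739 258.66810937]
[149.51266165 260.78753469]
```

View pics/w4.png

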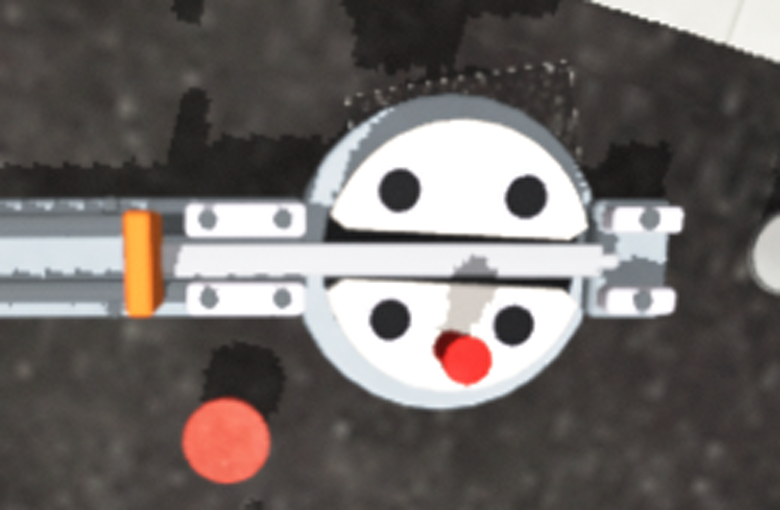

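The bar is through the slot and centred, but the tip at (618,262) is about 8–10 mm short of home at (652,259), and there is a gap between the tab and the cheeks. Something snagged it lightly at the keeper. I'll push again, lower on the tab and with a higher force limit.

```bash
python3 - <<'E'
from h import *
A=lambda a,z,l=0:[*(AX+a*U+l*N),z]
robot.line_to(A(-145,180),rate=200)
hit=robot.line_to(A(-145,43),rate=100,stop_force=8)
if hit: print("hit down");raise SystemExit
hit=robot.line_to(A(-121,43),rate=50,stop_force=10);a=-121
while a<-98:
    a+=1.5
    hit=robot.line_to(A(a,43),rate=15,stop_force=22)
    s=status.observe();d=s["ee_pos"][:2]-AX
    print(a,hit,"along",(d@U).round(1),"lat",(d@N).round(1),s["ee_pos"][2].round(1),"Fu",(s["force"][:2]@U).round(1),"Fn",(s["force"][:2]@N).round(1),s["force"][2].round(1))
    if hit or s["force"][:2]@U<-18: break
print(s["time_s"])
E
```

```text
-119.5 False along -119.6 lat -0.0 43.0 Fu 1.0 Fn 0.7 -1.0
-118.0 False along -118.7 lat -0.3 43.3 Fu -5.8 Fn -0.5 0.4
-116.5 False along -118.1 lat -0.7 43.8 Fu -11.7 Fn -0.3 2.7
-115.0 False along -115.0 lat 0.2 42.9 Fu -0.2 Fn -1.2 0.0
-113.5 False along -113.3 lat 0.0 42.9 Fu -0.0 Fn -0.3 -0.1
-112.0 False along -111.9 lat 0.0 43.0 Fu -0.5 Fn -0.1 -0.3
-110.5 False along -111.4 lat -0.2 43.2 Fu -9.3 Fn 0.1 -0.9
-109.0 False along -111.1 lat -0.1 43.2 Fu -19.1 Fn -0.4 -3.0
23.9417
```

The snag released at 12 N and the bar slid a further 6–7 mm to a firm stop. I'll retreat and verify.

```bash
python3 - <<'E'
from h import *
A=lambda a,z,l=0:[*(AX+a*U+l*N),z]
robot.line_to(A(-145,43),rate=80)
robot.line_to(A(-145,180),rate=150)
robot.line_to(A(-60,210,-60),rate=150)
w=cams.camera_info("wrist");im=cams.snapshot("wrist")
c=proj(w,[A(-20,30)])[0];x,y=int(c[0]-130),int(max(c[1]-85,0));s=status.observe();print(x,y,s["time_s"],s["force"].round(1))
cv2.imwrite("pics/w5.png",cv2.resize(im[y:y+170,x:x+260,::-1],None,fx=3,fy=3,interpolation=cv2.INTER_CUBIC))
for p in[(-85,0,35),(62,0,31),(-85,0,62)]: print((proj(w,[A(p[0],p[2])])[0]-[x,y])*3)
E
```

```text
229 34 26.5333 [ 0.2 -0.4 -0.1]
[182.12820817 257.43281945]
[649.43494744 258.58723334]
[174.8656101  260.66560583]
```

View pics/w5.png

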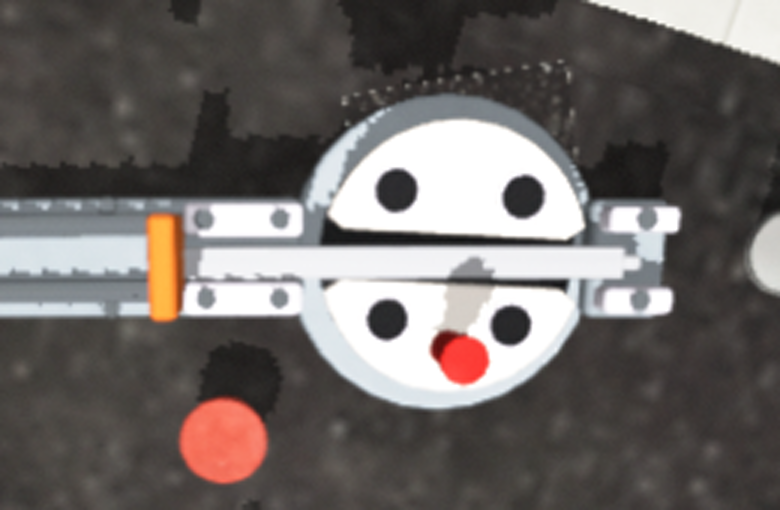

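The tab's front at x≈182 now meets the cheek ends at x≈185. The tip sits inside the keeper at (638,262), the slot is along the bar, and the stopper is undisturbed. The hand is clear, so I'm handing in.

```bash
python3 -c "
from bench import robot
print(robot.sign_off())"
```

```text
the job is handed in; nothing more can be done
None
```

The carousel is locked and handed in: the slot is in line, the bar is home with its tab against the guide, and the hand is clear; sign-off returned no verdict, so this rests on the final wrist picture.

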